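# Pin the brake-arm clamp shut

## Robot

A 6-joint arm with a two-finger parallel gripper is mounted at the origin on the work surface. World frame = base frame: x ahead of the robot, y to its left, z up, the work surface at z = 0. Lengths are in m, angles in rad, forces in N, time in s.
With the tool pointing down it reaches from about 0.375 to 0.975 m from the base axis. Payload 3.8 kg.
Tool frame: the origin (TCP) lies midway between the tips of the shut fingers; the grasp point (between the pads) lies 19 mm behind it; x points along the fingers, y is the direction in which the jaws open and shut, and the axes are right-handed (so a half turn about x gives the same grasp; the last joint's range is limited). The gripper opens to 88 mm and grips with 3 to 60 N. Pads are 18 mm wide; open, the fingers measure 123 mm over their backs; the gripper's body (75 mm by 187 mm) begins 45 mm behind the grasp point.
Start: joints at [1.258, 0.264, 1.604, -0, 1.274, -0.037], TCP at [0.184, 0.649, 0.239] pointing down, gripper open.
Joint ranges: [-2.63, 2.63], [-0.94, 2.18], [0.31, 2.57], [-1.31, 4.45], [0, 2.66], [-2.55, 2.55]. Speed limits (rad/s): [2.57, 2.57, 3.14, 3.14, 3.14, 3.14].

## Interface

Orientations are given as a rotation vector (axis times angle).
In Python, from cell import manip, inverse_kinematics, cams, order gives the robot as it stands. Calls block until the motion is done:
- manip.move_pose(position, orientation): joint-space move of the TCP to a pose.
- manip.move_linear(position, rate=0.15, rot=None): straight line of the TCP; rot=None keeps the orientation; rate is the mean speed in m/s.
- manip.set_joints(angles): joint-space move.
- manip.set_gripper(opening, force=None): finger opening in m; force is the grip in N (None keeps the last); returns when the fingers have stopped.
- manip.dwell(seconds).
- inverse_kinematics(position, orientation): joint angles nearest the present ones, or None.
- manip.state(): the state.
- cams.capture(name): name is "scene" or "top"; returns a dict with "image" (480x640x3 uint8, blue, green, red), "z_map" (480x640 float32, m along the optical axis (not along the pixel's ray), 0 where there is no reading), "intrinsics" (3x3 intrinsics, pixels), "k1" (the pictures are not rectified: a ray, as slopes to the right and down, at radius r is drawn at 1 + k1 r^2 times it, then the intrinsics apply), "position" and "orientation" of the camera in the world. Camera axes: x right, y down, z forward; pixel columns grow to the right and rows downward; lengths in m; the calibration is good to about 2 mm. A picture is of the moment at which its call begins.
A pose or a line that the arm cannot do raises manip.IKError and nothing moves.
- order.close_job(): hands the job in, once; it reports no verdict.
The state is a dict: "clock": time; "joint_pos": joint angles; "joint_velocities": joint speeds; "tau": joint torques, N m; "tool_pos": TCP position; "tcp_rot": TCP orientation; "contact_force": force on the tool from outside, world axes, zero at the start; "moment": the same for the moment, N m; "gripper_width": finger opening in m.
Only numpy, scipy, OpenCV 4.12 (cv2) and the standard library are available. Lean on these libraries where they do the work, as an engineer would, in place of code of your own. Each camera call takes 0.05 s, during which the arm holds its last target. There are 200 camera calls.

## Task

Swing the raised yellow upper half of the clamp jig down until it lies shut on the lower half and the brake arm in it, then pull the red-knobbed locking pin straight up out of its upright holder and push it down through the holes of both halves until its collar sits on the yellow plate. Finish while still holding the pin by its knob and pressing it firmly down (about 10 N), so that the halves stay pressed shut: do not let go. Leave the screwdriver and the parts lying about where they are.

Things in the scene. Friction and masses are not known exactly. Their poses are not given: they have to be found in the camera images.
- jig: Clamp jig bolted to the bench. Origin: centre of its underside; x runs from the hinge to the upper half's free edge, z up. Blue lower half, flat top 60 above the bench, on a 180 x 120 x 8 foot plate. An aluminium brake arm, part of the jig, lies across it and sticks out to y = +98 and -65, up to 66 high. Hinge axis along y at x = -60, z = 67.
- leaf (a joint): Hinge angle (rad) of the yellow upper half: plate 14 thick, 90 wide, 120 long from the hinge axis, which is at mid thickness. 0 = shut, its top 74 above the bench, its 16 mm hole (80 from the axis) over the lower hole; grows to 1.4 as the free edge rises. 0.4 kg, stiff: stays put above 0.6, sinks shut below 0.4; 3 N at the edge pushes it down.
- leaf_edge (a point): Middle of the upper half's free edge, on its top (outer) face, 120 from the hinge axis. Its x runs along the plate away from the hinge, its z out of the top face.
- jig_hole (a point): Centre of the mouth of the 15 mm vertical hole in the lower half, 60 above the bench, on the jig's mid line (x = +20 in the jig's frame). The hole goes down to the 8 mm foot plate.
- pin_holder: Upright dark steel cup fixed to the bench, 70 high, 50 across, with a 15 mm bore, in which the pin stands. Origin: centre of its underside. Two alike stand on the bench, the other holds the screwdriver.
- pin_knob (a point): Centre of the pin's red round knob, 24 across, 45 high, upright. Below it a steel collar 36 across, 6 thick, then a shaft 12 across, 60 long, the last 10 tapering to a 6 mm nose. Knob centre is 22.5 above the collar's top, 88.5 above the nose. At the start the collar rests on the holder's rim, nose 10 above the bench. About 0.12 kg.
- pin_tip (a point): The pin's nose, at the lower end of the shaft; z points along the pin to the knob. Fully home in the shut jig it is 14 above the bench.
- driver_mid (a point): Screwdriver with a yellow handle standing in the other holder; middle of it; reaches to 156 above the bench. Leave alone.
- sprocket: Black steel sprocket lying flat, 114 across, 10 high; origin in the middle of its underside. Leave alone.
- wrench: Brass locknut wrench lying flat, 180 x 35 x 6, along its x; origin in the middle of its underside. Leave alone.
- reflector: Round orange reflector lying flat, 60 across, 14 high; origin in the middle of its underside. Leave alone.
- spare_arm: Spare aluminium brake arm lying flat, 155 x 28 x 14, along its x; origin in the middle of its underside. Leave alone.
Mind the look-alikes: they are no part of the job. Leave any blue look-alike of the pin_holder alone.

How it is judged:
On the way, in this order (a step that is already met when the one before it is completed fails the run):
1. the upper half lies shut (value of joint leaf below 0.03 rad), for 0.2 s.
2. the pin is held clear above its holder, with the jig still shut (z of pin_tip in the frame of pin_holder above 0.072 m and contact force between the fingers and pin above 1 N and value of joint leaf below 0.03 rad), for 0.1 s.
At the end, for the whole second after the job is handed in: Upper half shut (under 0.03 rad); pin through both halves, nose within 3 mm of fully home, 4 mm of the hole axis and 0.08 rad of upright; fingers still hold it (over 4 N) and press it on the jig with over 4 N; bystanders within 30 mm of their starts (value of joint leaf below 0.03 rad and z of pin_tip in the frame of jig below 0.017 m and horizontal distance between pin_tip and jig_hole below 0.004 m and angle between the z axis of pin_tip and the z axis of jig, either way round below 0.08 rad and contact force between pin and jig above 4 N and contact force between the fingers and pin above 4 N and distance of each of driver_mid, sprocket, wrench, reflector, spare_arm from where it was at the start of the episode below 0.03 m); the arm keeps its last pose, push and grip.
It fails at once if a bystander is pushed or tipped (distance of any of driver_mid, sprocket, wrench, reflector, spare_arm from where it was at the start of the episode above 0.03 m).
It also fails if it takes over 69 s, if anything falls off the work surface, if the arm or the gripper's body presses on something with over 40 N, if the wrist force passes 120 N, or if a joint passes its speed limit or range.

## Working session

There is one attempt and no reset: what is moved stays moved. The work goes in short steps, each a Python script; the robot and the scene stay as the last script left them, time stands still between calls to the robot, and variables do not carry over. Pictures are saved under pics/ and viewed, about 8 in all and at most 12, crops included, and the job is handed in when it is done.

```bash
ls; mkdir -p pics; cat > h.py <<'E'
import numpy as np, cv2
from scipy.spatial.transform import Rotation as R
from cell import manip, inverse_kinematics, cams, order
def cap(n):
    c=cams.capture(n); c['R']=R.from_rotvec(c['orientation']).as_matrix() if np.size(c['orientation'])==3 else np.array(c['orientation']); return c
def rays(c,uv):
    K=c['intrinsics']; uv=np.atleast_2d(np.float64(uv))
    p=cv2.undistortPoints(uv.reshape(-1,1,2),np.array(K,float),np.array([c['k1'],0,0,0,0.])).reshape(-1,2)
    return np.c_[p,np.ones(len(p))]
def onplane(c,uv,z):
    d=rays(c,uv)@c['R'].T; o=np.array(c['position']); return o+d*((z-o[2])/d[:,2])[:,None]
def cloud(c):
    v,u=np.mgrid[0:480,0:640]; r=rays(c,np.c_[u.ravel(),v.ravel()])
    return ((r*c['z_map'].reshape(-1,1))@c['R'].T+np.array(c['position'])).reshape(480,640,3)
E
python3 - <<'E'
from h import *
for n in ('scene','top'):
    c=cap(n); cv2.imwrite(f'pics/{n}0.png',c['image']); np.savez(n+'0.npz',**c)
    print(n,c['position'],c['orientation'],c['R'].round(2).tolist(),c['intrinsics'],c['k1'],(c['z_map']>0).mean())
print(manip.state())
E
```

```text
pics
scene [1.02314161 0.12674794 0.87914321] [-1.5365198  -2.34601994  0.62093662] [[-0.4, 0.8, -0.44], [0.92, 0.35, -0.2], [-0.01, -0.49, -0.87]] [[485.75366008   0.         319.47169184]
 [  0.         485.75366008 238.5230901 ]
 [  0.           0.           1.        ]] -0.07680705401686601 0.996142578125
top [ 0.48296789 -0.02893542  1.28168192] [-2.17826384  2.18754404 -0.14513323] [[-0.01, -0.99, 0.1], [-1.0, 0.0, -0.03], [0.03, -0.1, -0.99]] [[572.94809987   0.         297.84220159]
 [  0.         572.94809987 242.50696232]
 [  0.           0.           1.        ]] -0.06940949019032186 0.995859375
{'clock': 0.1, 'joint_pos': array([ 1.25813291e+00,  2.64669796e-01,  1.60522008e+00,  2.99781402e-05,
        1.27370343e+00, -3.68929246e-02]), 'joint_velocities': array([-0.00085112, -0.00221073, -0.00120375,  0.00086836,  0.00061518,
        0.00018258]), 'tau': array([ 1.82833723e-03, -5.03608239e+01, -3.58074009e+01,  7.30037922e-02,
        2.31794023e-02, -2.71944907e-05]), 'tool_pos': array([0.18358678, 0.64889372, 0.23752728]), 'tcp_rot': array([ 0.21493609,  1.56031072, -0.2180312 ]), 'contact_force': array([-0.2478273 , -0.02355733,  0.57040933]), 'moment': array([-0.01581887,  0.04627822,  0.00128737]), 'gripper_width': 0.08871521753916883}
```

View pics/scene0.png

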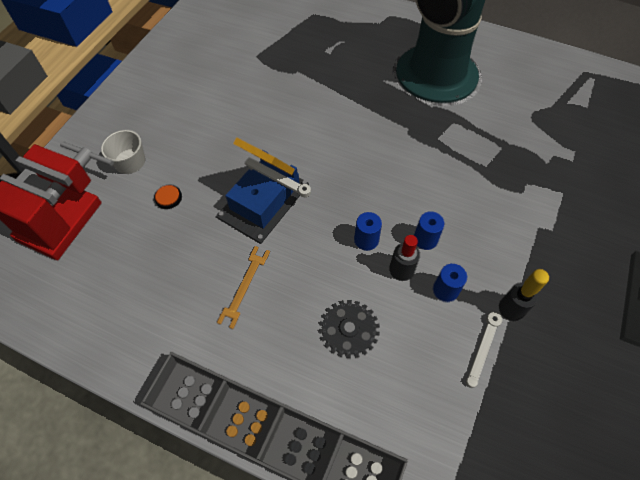

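View pics/top0.png

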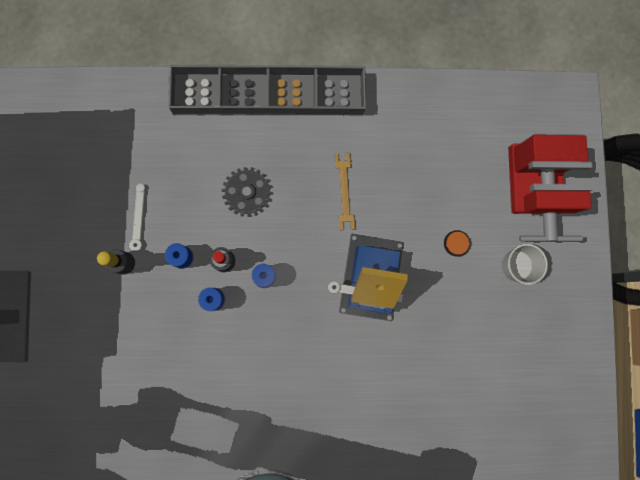

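The scene view shows the jig at (258,195) with its yellow leaf raised, and the pin with its red knob at (409,245). In the top view the leaf is at (380,287), the knob at (219,257) and the screwdriver at (104,258). Three blue decoy cups stand around the pin holder.

```bash
cat > meas.py <<'E'
from h import *
import sys
def tri(c1,p1,c2,p2):
    d1=(rays(c1,p1)@c1['R'].T)[0];d2=(rays(c2,p2)@c2['R'].T)[0];o1,o2=np.array(c1['position']),np.array(c2['position'])
    s=np.linalg.lstsq(np.c_[d1,-d2],o2-o1,rcond=None)[0];a,b=o1+s[0]*d1,o2+s[1]*d2
    return (a+b)/2,np.linalg.norm(a-b)
def hsv(c): return cv2.cvtColor(c['image'],cv2.COLOR_BGR2HSV)
def mask(c,col,roi):
    H=hsv(c);h,s,v=cv2.split(H)
    m={'red':((h<6)|(h>174))&(s>150)&(v>60),'yel':(h>15)&(h<32)&(s>120)&(v>70),'blue':(h>105)&(h<130)&(s>100)&(v>40)}[col]
    z=np.zeros_like(m);x0,y0,x1,y1=roi;z[y0:y1,x0:x1]=m[y0:y1,x0:x1];return z
E
python3 - <<'E'
from meas import *
S=dict(np.load('scene0.npz'));T=dict(np.load('top0.npz'))
np.set_printoptions(precision=4,suppress=True)
for n,c,rk,ry,rb in(('scene',S,(390,225,430,262),(225,130,300,180),(215,165,310,240)),('top',T,(205,245,240,275),(340,260,412,315),(340,235,412,320))):
    P=cloud(c)
    m=mask(c,'red',rk);v,u=np.nonzero(m);q=P[m];print(n,'knob px',u.mean(),v.mean(),m.sum(),'bbox',u.min(),u.max(),v.min(),v.max(),'zmax',np.percentile(q[:,2],95),'top mean',q[q[:,2]>np.percentile(q[:,2],95)-.006].mean(0),'mean',q.mean(0))
    m=mask(c,'yel',ry);q=P[m];ct=q.mean(0);q=q[np.linalg.norm(q-np.median(q,0),axis=1)<.1];ct=q.mean(0);U=np.linalg.svd(q-ct,full_matrices=False)[2];print(' yel',m.sum(),ct,'normal',U[2],'res',((q-ct)@U[2]).std(),'z',np.percentile(q[:,2],[2,98]),'x',np.percentile(q[:,0],[2,98]),'y',np.percentile(q[:,1],[2,98]))
    cn=max(cv2.findContours(m.astype(np.uint8),0,2)[0],key=cv2.contourArea);print(' quad',cv2.boxPoints(cv2.minAreaRect(cn)).tolist(), cv2.approxPolyDP(cn,4,True).reshape(-1,2).tolist())
    m=mask(c,'blue',rb);q=P[m];q=q[abs(q[:,2]-.06)<.006];print(' blue top',len(q),q.mean(0),cv2.minAreaRect(np.float32(q[:,:2]*1000)))
    q=P[rb[1]:rb[3],rb[0]:rb[2]].reshape(-1,3);q=q[abs(q[:,2]-.008)<.003];print(' foot',len(q),cv2.minAreaRect(np.float32(q[:,:2]*1000)))
# zoom crops
a=cv2.resize(T['image'][225:330,325:425],None,fx=5,fy=5,interpolation=2);b=cv2.resize(S['image'][125:250,205:320],None,fx=4.2,fy=4.2,interpolation=2)[:525]
a=cv2.copyMakeBorder(a,0,max(0,b.shape[0]-a.shape[0]),0,0,0);cv2.imwrite('pics/crop0.png',cv2.resize(np.hstack([a[:b.shape[0],:380],b[:a.shape[0]][:,:420]]),(800,525)) )
E
```

```text
scene knob px 410.69398907103823 243.6830601092896 183 bbox 404 417 235 256 zmax 0.12241521727697105 top mean [0.5826 0.1008 0.1325] mean [0.5817 0.1022 0.1205]
 yel 494 [ 0.5311 -0.214   0.1558] normal [ 0.8633 -0.1295 -0.4878] res 0.003957927646419352 z [0.0882 0.1749] x [0.4969 0.5468] y [-0.2715 -0.1784]
 quad [[232.6405792236328, 143.45675659179688], [236.28919982910156, 136.56484985351562], [294.87030029296875, 167.578369140625], [291.2216796875, 174.47027587890625]] [[235, 139], [234, 144], [292, 173], [285, 163]]
 blue top 1458 [ 0.5576 -0.2316  0.0593] ((533.83251953125, -229.8832550048828), (93.14429473876953, 129.02528381347656), 81.4163818359375)
 foot 1027 ((538.0988159179688, -228.61688232421875), (121.22600555419922, 183.31381225585938), 79.29046630859375)
top knob px 218.4757281553398 256.71844660194176 103 bbox 213 224 252 262 zmax 0.12327707348666342 top mean [0.5735 0.0963 0.134 ] mean [0.5732 0.0957 0.1298]
 yel 1618 [ 0.5096 -0.2266  0.1336] normal [-0.838   0.134   0.5289] res 0.003986437561770469 z [0.0784 0.1734] x [0.4742 0.543 ] y [-0.2708 -0.1826]
 quad [[351.6678161621094, 300.8825378417969], [358.0101013183594, 264.9429626464844], [407.9261779785156, 273.7516784667969], [401.5838928222656, 309.6912536621094]] [[363, 268], [352, 300], [393, 308], [407, 275]]
 blue top 882 [ 0.5716 -0.2332  0.059 ] ((531.0478515625, -230.40464782714844), (91.3960952758789, 132.24234008789062), 80.5980453491211)
 foot 988 ((536.6153564453125, -241.68142700195312), (160.23846435546875, 187.52967834472656), 89.0241470336914)
```

```bash
python3 - <<'E'
from h import *
S=dict(np.load('scene0.npz'));T=dict(np.load('top0.npz'))
a=cv2.resize(T['image'][228:328,330:420],None,fx=4.4,fy=4.4,interpolation=2);b=cv2.resize(S['image'][130:250,208:318],(400,440),interpolation=2)
cv2.imwrite('pics/crop1.png',np.hstack([a,b]))
E
```

```text
(no output)
```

View pics/crop1.png

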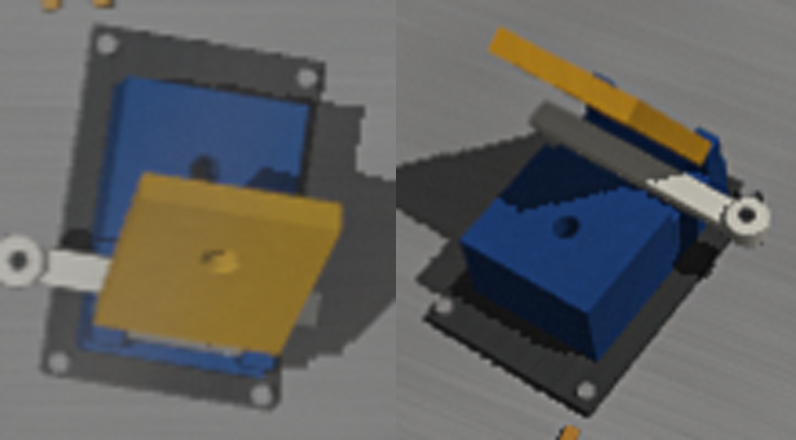

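The crop shows the jig hole at scene px (255,192), half hidden at top px (376.6,266). The four foot bolts are visible in the top view, and the leaf is raised by about 1 rad.

```bash
python3 - <<'E'
from meas import *
S=dict(np.load('scene0.npz'));T=dict(np.load('top0.npz'))
np.set_printoptions(precision=4,suppress=True)
B=np.array([(106,43),(307,77),(58,362),(262,395)])/4.4+[330,228]
b=onplane(T,B,.008);print('bolts',b[:,:2].tolist(),b.mean(0)); d=b[0]+b[1]-b[2]-b[3];print('yaw',np.arctan2(d[1],d[0]))
print('hole S',onplane(S,(255,191.9),.06),'T',onplane(T,(376.6,266.2),.06),'tri',tri(S,(255,191.9),T,(376.6,266.2)))
# knob: triangulate centres of silhouette + top face
print('knob mean tri',tri(S,(410.7,243.7),T,(218.5,256.7)))
m=mask(T,'red',(205,245,240,275));
for c,r in((S,(390,225,430,262)),(T,(205,245,240,275))):
    m=mask(c,'red',r);v=c['image'].max(2)
    n,l,st,ce=cv2.connectedComponentsWithStats((m&(v>np.percentile(v[m],70)-25)).astype(np.uint8));print(ce[1:],st[1:,4],v[m].min(),np.percentile(v[m],[10,50,90]))
a=cv2.resize(T['image'][235:285,190:250],(480,400),interpolation=2);b=cv2.resize(S['image'][225:285,385:430],(300,400),interpolation=2);cv2.imwrite('pics/crop2.png',np.hstack([a,b]))
# holder rim by depth: points z .07
for c,r in((S,(385,230,425,285)),(T,(200,240,245,280))):
    P=cloud(c)[r[1]:r[3],r[0]:r[2]];im=c['image'][r[1]:r[3],r[0]:r[2]];q=P[(abs(P[...,2]-.07)<.01)&(im.max(2)<110)];print(len(q),q.mean(0),q.min(0),q.max(0))
# neighbours
for r in((160,240,195,270),(195,285,228,315),(250,260,278,290)):
    m=mask(T,'blue',r);q=cloud(T)[m];q=q[q[:,2]>np.percentile(q[:,2],90)-.012];print('cup',q.mean(0))
E
```

```text
bolts [[0.6243585107905589, -0.19438611517941828], [0.6066161288433686, -0.29751587126715884], [0.46269606783560224, -0.16763675351421795], [0.44525318435021854, -0.27092341397519226]] [ 0.5347 -0.2326  0.008 ]
yaw -0.16365508954605498
hole S [[ 0.5579 -0.2307  0.06  ]] T [[ 0.5571 -0.2352  0.06  ]] tri (array([ 0.5565, -0.234 ,  0.0567]), np.float64(0.0037658069316647744))
knob mean tri (array([0.5746, 0.1   , 0.1073]), np.float64(0.003918380393742694))
[[410.951 240.098]] [102] 61 [ 70.4 148.  156. ]
[[217.6786 256.3571]] [84] 67 [109.4 153.  157. ]
321 [0.5827 0.0999 0.0701] [0.5096 0.0758 0.0603] [0.5998 0.1249 0.0792]
259 [0.5737 0.0956 0.0698] [0.5499 0.0742 0.0605] [0.5988 0.1226 0.0799]
cup [0.5821 0.19   0.0747]
cup [0.4888 0.1197 0.0718]
cup [0.5392 0.0083 0.0687]
```

View pics/crop2.png

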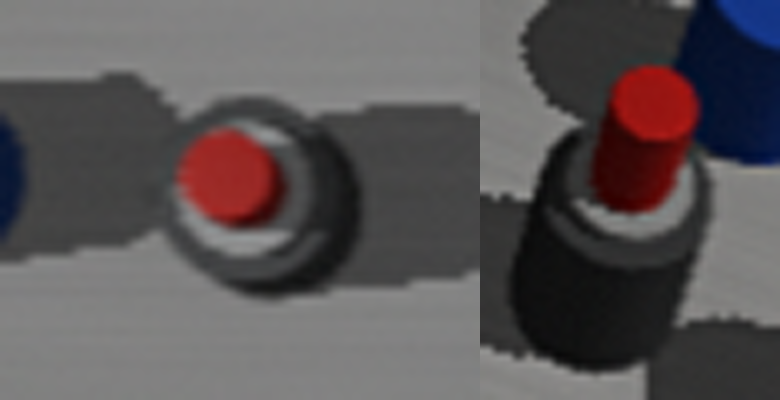

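```bash
cat >> h.py <<'E'
J=np.array([.536,-.2305,0]); yaw=-.163; HOLE=np.array([.556,-.233]); KN=np.array([.576,.099])
cx,sx=np.cos(yaw),np.sin(yaw)
def jw(x,y,z): return J+[cx*x-sx*y,sx*x+cx*y,z]
def down(ang,pos):   # tool down, jaw axis at world angle ang (mod pi): pick the half turn nearest
    best=None; q0=manip.state()['joint_pos']
    for a in(ang,ang+np.pi):
        y=np.array([np.cos(a),np.sin(a),0]);x=np.array([0,0,-1.]);r=R.from_matrix(np.c_[x,y,np.cross(x,y)]).as_rotvec()
        q=inverse_kinematics(pos,r)
        if q is not None and(best is None or abs(q[5])<best[0]): best=(abs(q[5]),r,q)
    return best[1]
def st(msg=''):
    s=manip.state();print(msg,'t%.2f'%s['clock'],'tcp',np.round(s['tool_pos'],4),'F',np.round(s['contact_force'],1),'w%.4f'%s['gripper_width']);return s
E
python3 - <<'E'
from meas import *
S=dict(np.load('scene0.npz'));T=dict(np.load('top0.npz'))
print('top tri',tri(S,(411.25,240.75),T,(218.5,256.9)),onplane(S,(411.25,240.75),.121),onplane(T,(218.5,256.9),.121))
manip.set_gripper(0.0,20)
P=lambda a,r=.1:(-.06+r*np.cos(a)-.007*np.sin(a)-.009,0,.067+r*np.sin(a)+.007*np.cos(a))
p=P(1.25);up=jw(p[0]-.02,0,.26);rv=down(yaw+np.pi/2,up);print(rv,inverse_kinematics(up,rv))
manip.move_pose(up,rv);st('above')
manip.move_linear(jw(p[0]-.02,0,p[2]));st('beside')
for a in(1.25,1.1,.95,.8,.65,.5,.38,.25):
    manip.move_linear(jw(*P(a)),rate=.08);s=st('a%.2f'%a)
    if np.linalg.norm(s['contact_force'])>25: print('stop');break
T2=cap('top');cv2.imwrite('pics/top1.png',T2['image'][200:340,290:450])
E
```

```text
top tri (array([0.57348427, 0.09913479, 0.11589516]), np.float64(0.004126335607299506)) [[0.57596029 0.10131011 0.121     ]] [[0.57349817 0.09655277 0.121     ]]
[-2.13642616  0.17450527  2.13642616] [-4.83499829e-01 -4.16885923e-02  1.90217775e+00 -4.44089210e-16
  1.28110349e+00  1.25029650e+00]
above t4.61 tcp [ 0.4731 -0.2196  0.26  ] F [-0.2 -0.5  0.3] w0.0003
beside t5.40 tcp [ 0.4734 -0.2203  0.1649] F [ 0.  -0.5  0. ] w0.0006
a1.25 t5.80 tcp [ 0.4934 -0.2236  0.1646] F [ 0.2 -0.7 -1. ] w0.0005
a1.10 t6.14 tcp [ 0.5067 -0.2256  0.1588] F [ 0.4 -0.2  0.2] w0.0007
a0.95 t6.48 tcp [ 0.5199 -0.2278  0.1519] F [-0.3 -0.  -0.3] w0.0003
a0.80 t6.83 tcp [ 0.532  -0.2298  0.1431] F [-0.2 -0.6 -0.2] w0.0009
a0.65 t7.17 tcp [ 0.5424 -0.2314  0.1324] F [-0.6 -0.5  0.4] w0.0004
a0.50 t7.51 tcp [ 0.5511 -0.2328  0.1203] F [ 0.2 -0.4 -0.1] w0.0007
a0.38 t7.81 tcp [ 0.5567 -0.2338  0.1098] F [ 0.2 -0.1  1. ] w0.0002
a0.25 t8.12 tcp [ 0.5614 -0.2345  0.0976] F [-0.7 -0.9 -0.5] w0.0004
```

```bash
python3 - <<'E'
from meas import *
x,y,_=manip.state()['tool_pos']
for z in(.085,.078,.076,.075,.074,.073,.072,.071,.070):
    manip.move_linear((x,y,z),rate=.05);s=st()
    if s['contact_force'][2]>8: break
manip.dwell(.3);manip.move_linear((x,y,.2),rate=.2)
up=np.array([KN[0],KN[1],.2]);rv=down(np.pi/2+.1,up)
manip.set_gripper(.05);manip.move_pose(up-[0.1,0.1,-.0],rv);st('away')
for n in('top','scene'):
    c=cap(n);np.savez(n+'1.npz',**c)
    if n=='top':a=cv2.resize(c['image'][225:325,330:420],(396,440),interpolation=2)
    else:b=cv2.resize(c['image'][130:250,208:318],(400,440),interpolation=2)
cv2.imwrite('pics/crop3.png',np.hstack([a,b]))
E
```

```text
t8.59 tcp [ 0.5611 -0.2344  0.0843] F [-0.3  0.  -0. ] w0.0003
 t8.88 tcp [ 0.5612 -0.2345  0.0775] F [1.  0.3 0.2] w0.0005
 t9.13 tcp [ 0.5616 -0.2346  0.0759] F [ 0.1 -0.4 -0.4] w0.0002
 t9.38 tcp [ 0.5616 -0.2346  0.075 ] F [ 0.2  0.4 -0.1] w0.0005
 t9.63 tcp [ 0.5619 -0.2348  0.0744] F [-0.2 -0.4  3.2] w0.0008
 t9.88 tcp [ 0.5619 -0.2347  0.0744] F [-2.1  1.   8.9] w0.0002
away t14.38 tcp [ 0.4761 -0.0011  0.2001] F [0.9 0.1 0. ] w0.0498
```

View pics/crop3.png

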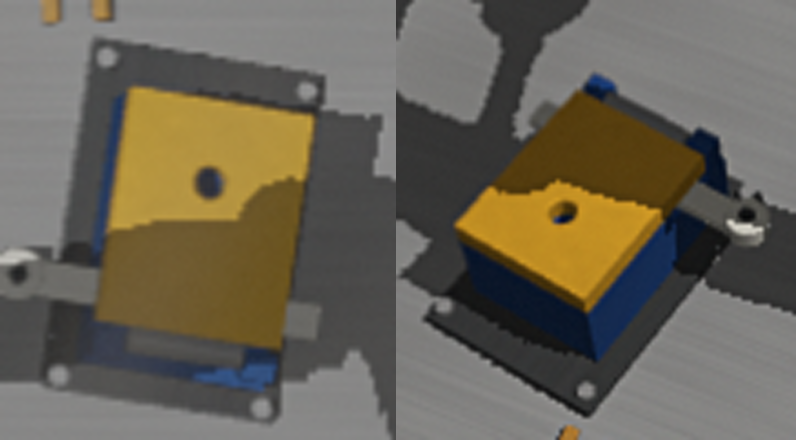

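Leaf shut: the tool met it at z = 0.0744, and the hole shows at top px (377.3,266.4) and scene px (254.2,187.8). Next I grasp the pin.

```bash
python3 - <<'E'
from meas import *
S=dict(np.load('scene1.npz'));T=dict(np.load('top1.npz'))
print('leaf hole tri',tri(S,(254.2,187.8),T,(377.3,266.4)),onplane(S,(254.2,187.8),.074),onplane(T,(377.3,266.4),.074))
k=np.array([.5747,.0989])
up=np.r_[k,.2];rv=down(np.pi/2+.1,up)
manip.set_gripper(.06);manip.move_pose(up,rv);manip.move_linear(np.r_[k,.083],rate=.1);st('at')
manip.set_gripper(0.,15);st('grip')
E
```

```text
leaf hole tri (array([ 0.55551165, -0.23386788,  0.06993742]), np.float64(0.002559355452779846)) [[ 0.55749584 -0.23080561  0.074     ]] [[ 0.55577693 -0.23437279  0.074     ]]
at t16.77 tcp [0.5755 0.099  0.0839] F [-0.8 -0.4 -0.9] w0.0600
grip t17.41 tcp [0.5747 0.0988 0.0831] F [-0.4 -0.4  0.8] w0.0231
```

```bash
python3 - <<'E'
from meas import *
manip.set_gripper(0.,45)
s=st();p=s['tool_pos']
manip.move_linear((p[0],p[1],.19),rate=.1);manip.dwell(.3);st('lifted')
h=np.r_[.5566,-.2326,.19];rv=down(yaw+np.pi/2,h)
manip.move_pose(h,rv);h[2]=.170;manip.move_linear(h,rate=.1);manip.dwell(.3);st('over')
for n in('top','scene'):
    c=cap(n);np.savez(n+'2.npz',**c)
    if n=='top':a=cv2.resize(c['image'][225:325,330:420],(396,440),interpolation=2)
    else:b=cv2.resize(c['image'][130:250,208:318],(400,440),interpolation=2)
cv2.imwrite('pics/crop4.png',np.hstack([a,b]))
E
```

```text
t17.62 tcp [0.5748 0.0989 0.0831] F [ 0.5 -1.2  0.6] w0.0227
lifted t19.14 tcp [0.5745 0.0988 0.1895] F [-0.5  0.2 -1.5] w0.0228
over t22.20 tcp [ 0.557  -0.2328  0.1706] F [-0.4  0.4 -0.7] w0.0225
```

View pics/crop4.png

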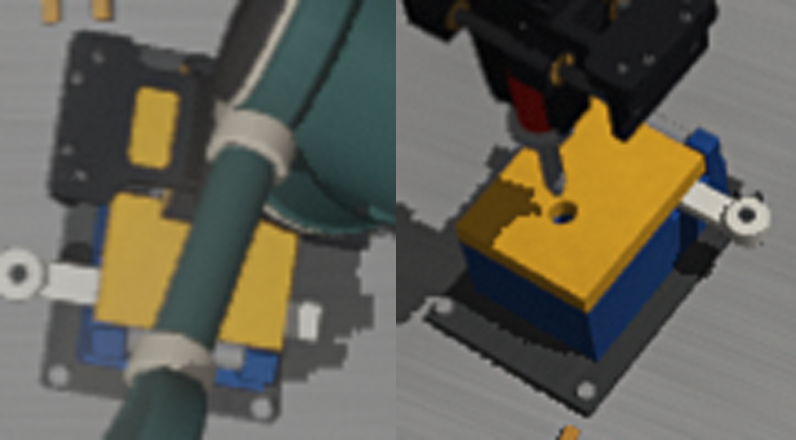

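The nose is at scene crop (559,190), px (252.8,181.8). The hole lies just below it at (254.2,187.8). I will compare the two with the same camera.

```bash
python3 - <<'E'
from meas import *
S=dict(np.load('scene2.npz'))
tip=onplane(S,(252.8,181.8),.0976)[0];tipu=onplane(S,(252.8,181.),.0976)[0];hole=onplane(S,(254.2,187.8),.074)[0]
cu=(208+(537-396)*.275,130+130*120/440);print('collar',cu,onplane(S,cu,.0976+.063))
print(tip,tipu,hole,'offset hole-tip',hole-tip)
# dark hole refined / steel shaft mask columns
a=cv2.resize(S['image'][155:200,235:275],(640,720),interpolation=2)[:, :];cv2.imwrite('pics/crop5.png',cv2.resize(a,(533,600)))
E
```

```text
collar (246.775, 165.45454545454544) [[ 0.56789544 -0.22872972  0.1606    ]]
[ 0.55934076 -0.22962857  0.0976    ] [ 0.55760674 -0.23053792  0.0976    ] [ 0.55749584 -0.23080561  0.074     ] offset hole-tip [-0.00184492 -0.00117704 -0.0236    ]
```

View pics/crop5.png

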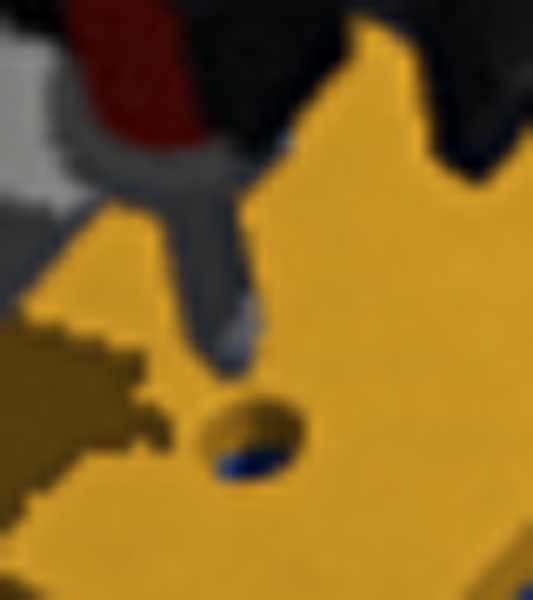

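```bash
python3 - <<'E'
from meas import *
S=dict(np.load('scene2.npz'))
f=lambda u,v,z:onplane(S,(235+u/13.33-.5,155+v/13.33-.5),z)[0].round(4)
print('tip',f(230,365,.0976),'hole',f(252,437,.074),'shaft 50 up visible',f(220,318,.1076),f(203,240,.14))
# expected image of a vertical pin through the tip: pixel of points up the axis
t=f(230,365,.0976)
for z in(.1076,.13,.1576):
    X=(np.r_[t[:2],z]-S['position'])@S['R'];n=X[:2]/X[2];r2=n@n;n=n*(1+S['k1']*r2);p=S['intrinsics'][[0,1],[0,1]]*n+S['intrinsics'][:2,2];print(z,((p-[235,155]+.5)*13.33).round(0))
E
```

```text
tip [ 0.5603 -0.2315  0.0976] hole [ 0.557  -0.2329  0.074 ] shaft 50 up visible [ 0.5593 -0.2322  0.1076] [ 0.5675 -0.2258  0.14  ]
0.1076 [221. 325.]
0.13 [201. 232.]
0.1576 [175. 114.]
```

```bash
python3 - <<'E'
from meas import *
x,y=.5550,-.2337
manip.move_linear((x,y,.155),rate=.05);st()
for z in np.r_[np.arange(.149,.108,-.004),np.arange(.108,.088,-.004)]:
    manip.move_linear((x,y,z),rate=.05);s=st()
    if np.linalg.norm(s['contact_force'])>9: print('contact');break
E
```

```text
t22.75 tcp [ 0.5545 -0.2335  0.1541] F [-0.7  0.3 -1.5] w0.0229
 t23.02 tcp [ 0.5547 -0.2335  0.1485] F [ 0.1 -0.5 -1. ] w0.0229
 t23.27 tcp [ 0.5548 -0.2336  0.1446] F [ 0.5  0.1 -2.3] w0.0229
 t23.52 tcp [ 0.5547 -0.2336  0.1406] F [-0.4  0.1 -0.1] w0.0230
 t23.77 tcp [ 0.5548 -0.2336  0.1366] F [ 0.3  0.3 -0.5] w0.0231
 t24.02 tcp [ 0.5547 -0.2336  0.1325] F [ 0.2 -0.6 -1.4] w0.0230
 t24.27 tcp [ 0.5548 -0.2336  0.1286] F [-0.6  0.5 -1.3] w0.0228
 t24.52 tcp [ 0.5548 -0.2336  0.1246] F [ 0.6 -0.2 -1.1] w0.0230
 t24.77 tcp [ 0.5547 -0.2338  0.1206] F [-0.7 -0.9 -3. ] w0.0226
 t25.02 tcp [ 0.5547 -0.2338  0.1165] F [-1.5 -2.8 -2.5] w0.0228
 t25.27 tcp [ 0.5547 -0.2337  0.1125] F [-0.6 -2.3 -2.8] w0.0227
 t25.52 tcp [ 0.5548 -0.2337  0.1085] F [-1.3 -2.8 -2.5] w0.0227
 t25.77 tcp [ 0.5549 -0.2337  0.1079] F [-2.  -2.  -0.2] w0.0230
 t26.02 tcp [ 0.5548 -0.2338  0.1037] F [-2.4 -3.5 -0.5] w0.0228
 t26.27 tcp [ 0.5548 -0.2337  0.0995] F [-2.  -3.2 -2.7] w0.0233
 t26.52 tcp [ 0.5548 -0.2337  0.0955] F [-1.1 -4.3 -0.7] w0.0227
 t26.77 tcp [ 0.5548 -0.2338  0.0916] F [-1.2 -3.9 -1.9] w0.0232
 t27.02 tcp [ 0.5548 -0.2338  0.0876] F [-2.9 -4.1 -1.3] w0.0232
```

```bash
python3 - <<'E'
from meas import *
x,y=.5543,-.2349
manip.move_linear((x,y,.0885),rate=.05);st('shift')
z=.0875
while z>.078:
    manip.move_linear((x,y,z),rate=.03);manip.dwell(.15)
    F=np.mean([ (manip.dwell(.02),manip.state()['contact_force'])[1] for _ in range(5)],0);st('cmd%.4f'%z);print(F.round(1))
    if F[2]>9: break
    z-=.0004 if F[2]>2 else .0007
manip.dwell(1.);F=np.mean([ (manip.dwell(.02),manip.state()['contact_force'])[1] for _ in range(10)],0);print('settled',F)
b=cap('scene')['image'][130:250,208:318];cv2.imwrite('pics/crop6.png',cv2.resize(b,(550,600),interpolation=2))
E
```

```text
shift t27.27 tcp [ 0.5544 -0.2341  0.0883] F [-0.3 -0.4 -1.3] w0.0227
cmd0.0875 t27.75 tcp [ 0.5544 -0.2348  0.0875] F [-0.2 -0.3 -1.4] w0.0229
[-0.3  0.2 -0.8]
cmd0.0868 t28.23 tcp [ 0.5545 -0.235   0.0872] F [-0.4  1.5  3.8] w0.0231
[-0.5  1.   2.8]
cmd0.0864 t28.72 tcp [ 0.5545 -0.2349  0.0871] F [-2.5  2.3  5.5] w0.0228
[-1.6  1.6  5.2]
cmd0.0860 t29.20 tcp [ 0.5546 -0.235   0.0872] F [-1.8  1.3  6.9] w0.0227
[-2.3  1.6  7.3]
cmd0.0856 t29.68 tcp [ 0.5546 -0.235   0.0871] F [-2.8  2.3  9.1] w0.0227
[-3.2  2.1  9.5]
settled [-3.35562233  1.89099715  8.99103234]
```

View pics/crop6.png

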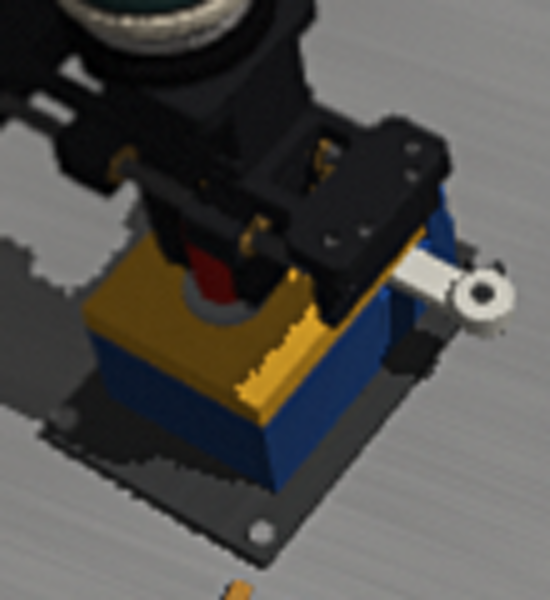

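The collar (215,300) sits flat on the shut yellow plate and the knob is still between the fingers. TCP z is 0.0871, against 0.087 predicted for fully home.

```bash
python3 - <<'E'
from h import *
st();order.close_job()
E
```

```text
t30.90 tcp [ 0.5546 -0.235   0.0871] F [-4.2  1.7  8.9] w0.0226
the job is handed in; nothing more can be done
```

The jig is shut and the pin is pushed home through both halves. I handed the job in at 30.9 s with the gripper still holding the knob and pressing it down.

- **Closing the leaf:** I pushed the yellow half down with the closed fingertips. They met it at 74.4 mm (74 expected for shut), and the picture shows it flat with the holes in line.
- **Pin grasp:** I gripped the knob (fingers stopped at 23 mm, knob 24 mm) at 45 N and lifted the pin straight out.
- **Insertion:** The pin went down with no more than about 5 N sideways, which I eased by shifting about 1 mm. It stopped at a TCP height of 87.1 mm, where 87 mm was predicted for fully home. The last picture shows the collar flat on the yellow plate.
- **Final push:** It settled at about 9 N down on the sensor, roughly 10 N allowing for the pin's weight, with 3–4 N still pulling sideways.

**Checks that disagreed or were not made:**
- The two cameras differed by 3–5 mm in position. I used their mean and corrected it with a close look at the nose over the hole.
- The mean of the two views put the knob top at 116 mm and the leaf hole at 70 mm. The text gives 121 mm and 74 mm. I used the text's heights, which the contact heights then bore out.
- I did not measure the bystanders again at the end; the arm never went near them below the height of their tops.

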